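# Change the elbow lever of a twin hand-rub dispenser over to the full bottle

### The job

The bottle under the elbow lever of this twin hand-rub dispenser is empty. Unhook the lever from the pivot pin, turn it end for end and hook it fully home on the pin so that it lies over the other, full bottle; then press its paddle all the way down to prime that pump, and let go. Do not push on the bottles or their pump heads with the gripper, and leave the things round about where they stand.

Things in the scene. Friction and masses are not known exactly. Their poses are not given: they have to be found in the camera images.
- stand: Twin dispenser stand, fixed: grey base plate 200 x 84 mm, 8 mm high; in its middle a steel post (12 mm in x, 22 in y, top at 206 mm), a spray bottle in a wire cradle either side. Origin: underside, below the pin; z up; x runs along the row of bottles, from the empty one (x = -62 mm) to the full one (x = +62 mm).
- pivot_pin (a point): Centre of the level pivot pin through the post, 198 mm above the trolley top. The pin lies along the stand's y, is 8 mm thick and sticks out 9.5 mm on either side of the post, up to a round head (13 mm wide, 4 mm thick) at each end.
- lever: Loose steel elbow lever, 155 mm long, 0.11 to 0.21 kg: a channel, open below, that straddles post, pin and pump head. Origin: centre of the pin when fully home; x from hub to paddle, z up. Top web 12 to 15 mm above the origin; flanges 36 mm apart outside, x = 26 to 92 mm, lower edge at z = -1. At the start home and level over the empty bottle, its x along the stand's -x; to end along the stand's +x.
- lever_entry (a point): On the lever's x axis, 12.5 mm from its origin: middle of the entry of the L-shaped slot in both hub cheeks (cheeks 28 mm apart inside, 36 outside, x = -14 to 28, down to z = -12.5 mm). Entry: open below, x = 6 to 19; pocket: from the entry's upper end back to x = -4. Roof of both at z = +4, pocket's floor at z = -6.5.
- lever_hub (a point): The lever's origin again, end of the pocket. Off: push the lever 12.5 mm along its own -x, so that the pin stands in the entry, then lift it 17 mm or more. On: lower it with the pin in the entry until the roof meets the pin (or up to 2 mm short of that), then draw it 12.5 mm along its own +x until the pin stops at the pocket's end.
- lever_grip (a point): Middle between the flanges near the lever's centre of mass: 40 mm from its origin along x, 6 mm above it. A good place to take the lever from above across its 36 mm width: fingers 20 mm deeper than this point and 20 mm wide along the lever still clear post and pump head.
- lever_paddle (a point): Top middle of the round paddle (46 mm wide, black ribbed rubber pad), 118 mm from the lever's origin along x, 18 mm above it. Home over a bottle, it goes down 8 to 11 mm until the pump is fully pressed; that takes 5 to 6 N, and the hub rises by up to 2.5 mm on the pin.
- lever_pad (a point): Underside of the rubber pad below the lever, 62 mm from its origin along x and 6 mm above it; it rests on the pump head.
- full_bottle_top (a point): Top centre of the full bottle's pump head (17.6 mm wide, 204 mm above the trolley top, goes down 5 mm), at x = +62 mm in the stand's frame.
- empty_bottle_top (a point): The same on the empty bottle, at x = -62 mm in the stand's frame; the lever's pad rests on it at the start. The bottles look alike: white, 41 mm wide.
- full_bottle_pump (a joint): Pump of the full bottle: 0 up, 0.005 m fully pressed; it springs back by itself.
- full_bottle: The full spray bottle with its pump, 41 mm wide, 196 mm high, held in the stand. Origin: centre of its underside.
- empty_bottle: The empty spray bottle with its pump, the same size. Origin: centre of its underside.
- vial_amber: Small amber vial, 21 x 48 mm, standing beside the stand; bystander. Origin: centre of its underside.
- vial_clear: Clear vial, 25 x 56 mm, standing beside the stand; bystander. Origin: centre of its underside.
- wallet: Black nylon wallet, 116 x 180 x 42 mm, lying to the right; bystander. Origin: centre of its underside.
- mist_bottle: White spray bottle with cap, 45 x 206 mm, standing at the left, apart from the stand; bystander. Origin: centre of its underside.

How it is judged:
On the way, in this order (a step that is already met when the one before it is completed fails the run):
1. the lever is lifted off the pivot pin, clear of it (distance between lever and pivot_pin above 0.03 m), for 0.1 s.
2. the lever is hooked fully home on the pin again, turned end for end, its pad over the full bottle's pump head (x of pivot_pin in the frame of lever below 0.004 m and distance between lever and pivot_pin below 0.007 m and horizontal distance between lever_pad and full_bottle_top below 0.01 m), for 0.3 s.
3. the full bottle's pump is pressed down (at least 4.2 of its 5 mm) by the lever on its pin (distance between lever and pivot_pin below 0.007 m and horizontal distance between lever_pad and full_bottle_top below 0.01 m and value of joint full_bottle_pump above 0.0042 m and contact force between lever and full_bottle above 1 N), for 0.1 s.
At the end, for the whole second after the job is handed in: The lever is home on the pivot pin (pin at most 4 mm short of the pocket's end, within 7 mm of the lever's origin), level within 0.1 rad, its pad within 10 mm of the middle of the full bottle's pump head; the pump is up again (within 2.5 mm), the lever at rest and released (all of step 2 and angle between lever's own z axis and vertical below 0.1 rad and value of joint full_bottle_pump below 0.0025 m and linear speed of lever below 0.02 m/s and contact force between the fingers and lever below 0.2 N); the robot touches nothing.
It fails at once if the gripper or arm pushes on a bottle or pump head of the stand with more than 3 N (contact force between any of the fingers, the arm and full_bottle above 3 N or contact force between any of the fingers, the arm and empty_bottle above 3 N).
It fails at once if a bystander (vial, wallet, capped spray bottle) is moved by more than 30 mm (distance of any of vial_amber, vial_clear, wallet, mist_bottle from where it was at the start of the episode above 0.03 m).
It also fails if it takes over 56 s, if anything falls off the work surface, if the arm or the gripper's body presses on something with over 40 N, if the wrist force passes 120 N, or if a joint passes its speed limit or range.

### The arm

A 6-joint arm with a two-finger parallel gripper is mounted at the origin on a cart in front of the work surface, level with it; the furniture and walls round the work are solid. World frame = base frame: x ahead of the robot, y to its left, z up, the work surface at z = 0. Lengths are in m, angles in rad, forces in N, time in s.
With the tool pointing down it reaches from about 0.35 to 0.85 m from the base axis. Payload 8.1 kg.
Tool frame: the origin (TCP) lies between the finger pads; the fingertips stand 11 mm ahead of it and the grasp point (between the pads) lies 8 mm behind it (robot.tips_ahead is the distance from the TCP to the fingertips, in m); z points along the fingers, y is the line along which they close (so a half turn about z gives the same grasp; the last joint's range is limited). The gripper opens to 93 mm and grips with 3 to 60 N. Pads are 15 mm wide; open, the fingers measure 128 mm over their backs; the gripper's body (75 mm by 188 mm) begins 65 mm behind the grasp point.
Start: joints at [-1.351, 0.13, 1.488, -0, 1.523, -0.085], TCP at [0.18, -0.572, 0.23] pointing down, gripper open.
Joint ranges: [-2.96, 2.96], [-0.89, 2.26], [0.02, 2.5], [-1.34, 4.48], [0, 2.73], [-2.66, 2.66]. Speed limits (rad/s): [2.39, 2.39, 2.79, 3.14, 3.14, 3.14].

### API

Orientations are given as a rotation vector (axis times angle).
In Python, from plant import robot gives the robot as it stands. The module is installed in compiled form; this text tells all that it offers.
- The arm moves only by the tool move_arm, never from a script. Its argument "deltas" is one flat list of numbers, 7 for each row, row after row: the shift along the tool's x, y, z in m, then the turn, a rotation vector about the tool's x, y, z in rad, then the opening, from 0 (shut) to 1 (fully open). A call has 1 to 12 rows; each row is the pose to reach, as a shift and turn from the pose commanded when the call began, along the tool's axes at that moment; what a row does not reach only later rows make up. A row lasts 1/8 s, in which the tool goes at most 62.5 mm and 10.7 degrees, less where a joint would pass 70% of its speed; a pose out of reach is approached as far as the arm can. A call with a gripper value outside its range is refused whole. The fingers move at their own pace and stop on an object; "squeeze" is the grip in N (left out, the last holds). Time passes only in rows, so rows that repeat a pose let the fingers close. It gives the time, the measured TCP pose, the force, the opening and the grip force at its end, in the units of the state.
- robot.read_state(): the state, without advancing time (a new reading comes with each control period).
- robot.read_camera(name): name is "side" or "top"; returns (picture, depth): 384x512x3 uint8, red, green, blue; 384x512 float32, m along the optical axis (not along the pixel's ray), 0 where there is no reading.
- robot.camera_model(name): a dict with "K" (3x3 intrinsics, pixels), "R" (3x3) and "t" (3): a world point X has camera coordinates R X + t. Camera axes: x right, y down, z forward; pixel columns grow to the right and rows downward; lengths in m; the calibration is good to about 2 mm. A picture is of the moment at which its call begins. camera_model takes no time and is no camera call.
- robot.close_job(): hands the job in; it is judged then, once.
Trained networks look in the newest picture that a camera, given by its name, has taken for a name from the list of things; names that differ only in an ending like _2 or _b are one class to them, and where a whole thing is asked for, a point or a joint stands for the part that bears it (a point fixed in the world has none). Each returns a list of dicts, best first, with "confidence" (0 to 1); they miss things now and then, are a little off and sometimes report something else, mostly with a low value. They report only what shows in the picture. A call takes as long as a camera call.
- robot.recognise(camera, label): "uv" ([column, row] in pixels, amid what is visible of it).
The state is a dict: "t": time; "q": joint angles; "dq": joint speeds; "joint_torque": joint torques, N m; "tool_pos": TCP position; "orientation": TCP orientation; "force": force on the tool from outside, world axes, zero at the start; "wrist_torque": the same for the moment, N m; "opening": finger opening in m; "gripper_force": force on a finger pad.
Only numpy, scipy, OpenCV 4.12 (cv2) and the standard library are available. Lean on these libraries where they do the work, as an engineer would, in place of code of your own. Each camera call takes 0.05 s, during which the arm holds its last target. There are 200 camera calls.

## Working session

There is one attempt and no reset: what is moved stays moved. The work goes in short steps, Python scripts to look and compute and a tool call to move; the robot and the scene stay as the last step left them, time stands still between calls to the robot, and variables do not carry over. Pictures are saved under pics/ and viewed, at most 10 in all, crops included, and the job is handed in when it is done.

Besides the shell and the picture viewer there is one more tool, called after ">>>" as a command line: name --argument value ..., lists and objects as JSON in quotes. move_arm: Moves the arm, as the interface text tells. Its arguments: {"type":"object","properties":{"deltas":{"type":"array","items":{"type":"number"}},"squeeze":{"type":"number"}},"required":["deltas"]}

```bash
mkdir -p pics; cat > h.py <<'E'
import numpy as np, cv2
from plant import robot
def pt(cam,depth,uv,r=2):
    m=robot.camera_model(cam);K,R,t=map(np.array,(m["K"],m["R"],m["t"]))
    u,v=int(round(uv[0])),int(round(uv[1]))
    w=depth[max(v-r,0):v+r+1,max(u-r,0):u+r+1];w=w[w>0]
    if not len(w): return None
    z=np.median(w)
    return R.T@(z*np.linalg.inv(K)@np.array([uv[0],uv[1],1])-t)
def cloud(cam,depth):
    m=robot.camera_model(cam);K,R,t=map(np.array,(m["K"],m["R"],m["t"]))
    v,u=np.indices(depth.shape)
    p=np.stack([u,v,np.ones_like(u)],-1)@np.linalg.inv(K).T*depth[...,None]
    return (p-t)@R
E
python3 - <<'E'
from h import *
np.set_printoptions(precision=4,suppress=True)
for c in("side","top"):
    im,d=robot.read_camera(c)
    m=robot.camera_model(c);print(c,"pos",-np.array(m["R"]).T@m["t"],"axis",np.array(m["R"])[2])
    cv2.imwrite(f"pics/{c}0.png",im[...,::-1])
    for l in("stand","pivot_pin","lever","lever_paddle","lever_hub","lever_grip","full_bottle_top","empty_bottle_top","vial_amber","vial_clear","wallet","mist_bottle"):
        for r in robot.recognise(c,l)[:1]:
            print(c,l,round(r["confidence"],2),np.round(r["uv"],1),pt(c,d,r["uv"]))
E
```

```text
side pos [ 0.0855 -1.3353  0.664 ] axis [ 0.2772  0.8951 -0.3492]
side stand 0.78 [248.6 202. ] [0.5406 0.1744 0.005 ]
side pivot_pin 0.76 [243.9 203.7] [0.4831 0.0477 0.0557]
side lever 0.8 [233.1 167. ] [0.4452 0.0524 0.2087]
side lever_paddle 0.73 [233. 168.] [0.4444 0.0513 0.2052]
side lever_hub 0.53 [228.2 166.2] [0.4283 0.0602 0.2113]
side lever_grip 0.57 [227.5 168.5] [0.4244 0.0568 0.2037]
side vial_amber 0.48 [234.2 226.7] [ 0.415  -0.0547  0.0146]
side wallet 0.72 [296.3 275.5] [ 0.4847 -0.4599  0.0418]
side mist_bottle 0.9 [251.6 160.8] [0.6237 0.3904 0.1187]
top pos [0.187  0.1942 1.9168] axis [ 0.1717 -0.097  -0.9804]
top stand 0.64 [236.8 196.3] [0.5289 0.077  0.0059]
top pivot_pin 0.81 [240.2 199.8] [0.4795 0.0766 0.2091]
top lever 0.6 [240.1 215.8] [0.419  0.0765 0.2101]
top lever_paddle 0.56 [239.6 212.2] [0.4323 0.0786 0.2113]
top lever_hub 0.89 [236.5 218.2] [0.4098 0.0898 0.2102]
top lever_grip 0.87 [238.8 215.1] [0.4217 0.0813 0.2089]
top empty_bottle_top 0.69 [242.3 216.8] [0.4154 0.0683 0.2103]
top wallet 0.85 [349.5 208. ] [ 0.4831 -0.3957  0.0393]
top mist_bottle 0.75 [154.4 164.8] [0.622  0.4059 0.1406]
```

```bash
python3 - <<'E'
import cv2,numpy as np
a=cv2.imread("pics/top0.png")[150:250,190:290];b=cv2.imread("pics/side0.png")[120:240,180:300]
o=np.hstack([cv2.resize(a,(400,400),interpolation=2),cv2.resize(b,(400,400),interpolation=2)])
cv2.imwrite("pics/c0.png",o)
E
cat > top.py <<'E'
from h import *
np.set_printoptions(precision=4,suppress=True)
im,d=robot.read_camera("top");P=cloud("top",d)
s=P[150:250,190:290].reshape(-1,3);c=im[150:250,190:290].reshape(-1,3)
k=(s[:,2]>.19)&(s[:,2]<.235);k&=(s[:,0]>.2)
for p,q in zip(s[k],c[k]): print(*(np.round(p*1000).astype(int)),q)
E
python3 top.py
```

```text
549 44 208 [192 194 193]
549 40 205 [198 199 196]
546 47 201 [134 134 133]
547 43 197 [181 182 179]
546 40 204 [203 204 201]
546 36 205 [204 205 203]
544 46 195 [131 132 129]
543 43 199 [176 177 177]
541 40 207 [195 195 193]
544 35 196 [174 174 173]
539 47 197 [137 136 135]
541 42 191 [120 122 120]
538 40 204 [111 111 109]
541 34 190 [104 105 104]
537 42 191 [122 121 121]
502 70 208 [140 141 146]
502 66 211 [164 166 173]
501 63 212 [151 152 160]
498 74 210 [118 118 125]
498 70 211 [147 146 154]
499 66 205 [153 153 161]
497 63 217 [153 152 160]
498 59 212 [151 151 160]
499 55 207 [165 167 174]
499 51 206 [141 142 150]
496 80 198 [106 109 111]
492 74 219 [144 144 151]
494 70 212 [155 157 165]
494 66 212 [153 155 162]
493 63 214 [154 155 164]
493 59 220 [151 152 160]
492 56 221 [152 152 161]
494 51 211 [154 153 162]
494 48 211 [150 152 159]
495 43 208 [142 144 152]
495 40 211 [141 141 147]
490 81 208 [96 97 99]
490 74 213 [134 135 143]
490 70 208 [153 154 162]
491 66 208 [154 155 163]
489 63 218 [153 154 162]
489 59 217 [152 153 161]
489 55 216 [157 157 166]
490 51 211 [154 155 165]
490
[... 9046 characters left out ...]
6 56 58]
366 84 208 [58 59 59]
365 80 215 [68 66 66]
366 76 208 [126 127 135]
361 114 216 [185 186 189]
361 110 216 [131 132 137]
362 106 213 [85 84 87]
362 102 212 [63 64 64]
361 99 216 [61 61 62]
361 95 216 [59 57 57]
361 92 221 [62 60 61]
362 88 216 [62 60 61]
362 81 217 [93 92 96]
362 77 212 [116 120 123]
358 110 209 [188 188 193]
358 106 211 [143 144 150]
358 103 216 [103 103 107]
357 99 218 [77 76 76]
358 95 215 [72 73 73]
358 91 209 [68 66 69]
358 88 218 [76 74 75]
358 84 211 [94 92 96]
358 80 214 [135 137 144]
354 106 215 [159 161 162]
354 102 211 [151 152 158]
354 99 213 [133 133 138]
355 95 206 [124 124 130]
355 91 205 [124 124 129]
355 88 212 [142 141 148]
354 84 215 [148 148 153]
```

View pics/c0.png

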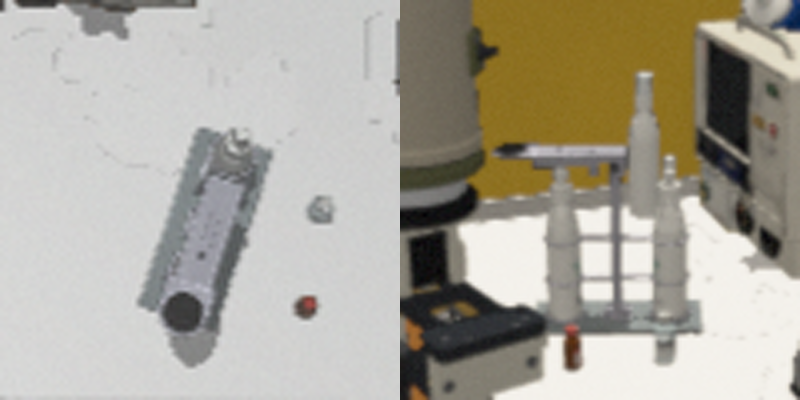

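View pics/side0.png

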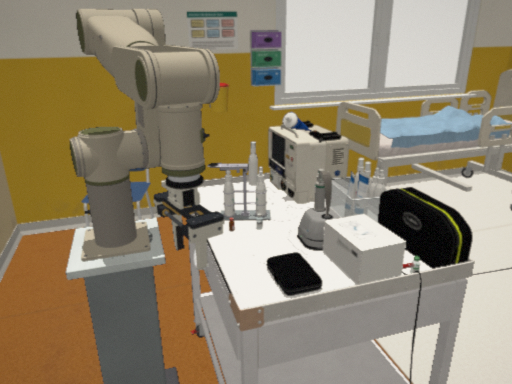

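```bash
cat > fit.py <<'E'
from h import *
np.set_printoptions(precision=4,suppress=True)
def plane(cam,uv,z):
    m=robot.camera_model(cam);K,R,t=map(np.array,(m["K"],m["R"],m["t"]))
    C=-R.T@t;d=np.c_[uv,np.ones(len(uv))]@np.linalg.inv(K).T@R
    return C+d*((z-C[2])/d[:,2])[:,None]
def near(P,lo,hi): return (P[...,2]>lo)&(P[...,2]<hi)&(P[...,0]>.25)&(P[...,0]<.65)&(abs(P[...,1]-.07)<.12)
def fit(im,d,zl=.198):
    P=cloud("top",d);I=im.astype(int);br=I.sum(-1)/3
    dark=near(P,zl,zl+.04)&(br<85)&(np.hypot(P[...,0]-.48,P[...,1]-.06)>.09)
    met=near(P,zl,zl+.04)&(I[...,2]-I[...,0]>5)&(br>110)
    f=lambda m,z:plane("top",np.argwhere(m)[:,::-1].astype(float),z)
    D=f(dark,zl+.018);M=f(met,zl+.015)
    pc=D.mean(0);print("paddle disc",len(D),pc,"extent",np.ptp(D,0))
    # the web's body, 35..85 mm off the paddle centre
    r=np.hypot(*(M-pc)[:,:2].T);W=M[(r>40)]
    c=W.mean(0);u=np.linalg.svd((W-c)[:,:2],full_matrices=False)[2][0];u*=np.sign(u@(pc-c)[:2])
    s=(M-pc)[:,:2]@u;l=(M-pc)[:,:2]@[-u[1],u[0]]
    print("axis u",u,"yaw",np.degrees(np.arctan2(u[1],u[0])),"dir c->pc",np.degrees(np.arctan2(*(pc-c)[1::-1])))
    print("along",np.percentile(s,[0,1,2,5]),"(expect -132)")
    for a,b in((-130,-110),(-110,-90),(-85,-60),(-60,-35)):
        k=(s*1e3>a)&(s*1e3<b);print(a,b,k.sum(),"lat",l[k].min(),l[k].max(),np.mean(l[k]), "area w",k.sum()*3.72*3.72/(b-a) )
    print("hub from paddle",pc[:2]-.118*u)
    return pc,u
if __name__=="__main__":
    im,d=robot.read_camera("top");fit(im,d)
    P=cloud("top",d);w=near(P,.195,.212)&(P[...,0]>.52)&(im.min(-1)>160)
    Q=plane("top",np.argwhere(w)[:,::-1].astype(float),.204);print("full top",len(Q),Q.mean(0),np.ptp(Q,0))
    st=near(P,.003,.014)&(im.max(-1)<165)
    Q=plane("top",np.argwhere(st)[:,::-1].astype(float),.008)[:,:2].astype(np.float32);print("base",cv2.minAreaRect(Q))
    print(np.argwhere(w)[:,::-1].mean(0)); s=robot.read_state();print(s["tool_pos"],s["orientation"],s["opening"],s["t"])
E
python3 fit.py
```

```text
paddle disc 72 [0.374  0.0947 0.216 ] extent [0.0334 0.0297 0.    ]fit.py:17: RuntimeWarning: Mean of empty slice.
  c=W.mean(0);u=np.linalg.svd((W-c)[:,:2],full_matrices=False)[2][0];u*=np.sign(u@(pc-c)[:2])
  ret = um.true_divide(
Traceback (most recent call last):
  File "fit.py", line 26, in <module>
    im,d=robot.read_camera("top");fit(im,d)
                                  ~~~^^^^^^
  File "fit.py", line 17, in fit
    c=W.mean(0);u=np.linalg.svd((W-c)[:,:2],full_matrices=False)[2][0];u*=np.sign(u@(pc-c)[:2])
                  ~~~~~~~~~~~~~~~~~~~~~~~~~~~~~~~~~~~~~~~~~~~~~~~~~^^^
IndexError: index 0 is out of bounds for axis 0 with size 0
```

```bash
sed -i 's/r>40/r>.04/' fit.py; python3 fit.py
```

```text
paddle disc 69 [0.3742 0.0942 0.216 ] extent [0.0334 0.0296 0.    ]
axis u [-0.9536  0.3009] yaw 162.48693127761706 dir c->pc 162.65416548310355
along [-0.1306 -0.1294 -0.1282 -0.1246] (expect -132)
-130 -110 51 lat -0.017741486659710377 0.01665098339402799 -0.0005272697389280336 area w 35.28792
-110 -90 49 lat -0.017769889113980027 0.017661718174935805 -0.00012891613718056335 area w 33.90408000000001
-85 -60 65 lat -0.01785464240838838 0.01751048183756483 -0.00022812120510133584 area w 35.97984
-60 -35 63 lat -0.017910769230941575 0.017285135693104244 -0.000936185059438173 area w 34.87276800000001
hub from paddle [0.4867 0.0587]
full top 8 [0.5452 0.0401 0.204 ] [0.0078 0.0076 0.    ]
base ((0.41219547390937805, 0.03136420249938965), (0.2027892917394638, 0.3158109188079834), 68.05410766601562)
[249.875 183.125]
[ 0.1801 -0.5723  0.2296] [-3.1051 -0.477  -0.    ] 0.09296485452679308 1.45
```

>>> move_arm --deltas '[0,0,-0.06,0,0,0,1,0.06,-0.07,-0.06,0,0,-0.18,1,0.449,-0.533,-0.06,0,0,-2.532,1,0.449,-0.533,-0.06,0,0,-2.532,1,0.449,-0.533,-0.06,0,0,-2.532,1,0.449,-0.533,-0.06,0,0,-2.532,1,0.449,-0.533,-0.06,0,0,-2.532,1,0.449,-0.533,-0.06,0,0,-2.532,1,0.449,-0.533,-0.06,0,0,-2.532,1,0.449,-0.533,-0.06,0,0,-2.532,1,0.449,-0.533,-0.06,0,0,-2.532,1,0.449,-0.533,-0.06,0,0,-2.532,1]'

```text
t: 2.95
tool_pos: [0.4453, 0.0643, 0.2901]
orientation: [1.187, 2.907, 0.001]
force: [1.3, -1.6, 1.0]
opening: 0.0928
gripper_force: 0.0
```

```bash
cat > go.py <<'E'
import sys;from h import *
from scipy.spatial.transform import Rotation as Ro
np.set_printoptions(precision=4,suppress=True)
# args: x y z yaw_deg(of tool x) -> deltas in tool axes
s=robot.read_state();R=Ro.from_rotvec(s["orientation"])
print("t",s["t"],"pos",s["tool_pos"],"q",s["q"],"F",s["force"],"open",s["opening"],s["gripper_force"])
x=R.as_matrix();print("yaw",np.degrees(np.arctan2(x[1,0],x[0,0])),"zaxis",x[:,2])
if len(sys.argv)>4:
    x,y,z,w=map(float,sys.argv[1:5]);T=Ro.from_euler("z",w,degrees=True)*Ro.from_euler("x",180,degrees=True)
    print("d",R.inv().apply(np.array([x,y,z])-s["tool_pos"]),"rv",(R.inv()*T).as_rotvec())
E
python3 go.py .4485 .0708 .29 162.6
```

```text
t 2.95 pos [0.4453 0.0643 0.2901] q [ 0.0296 -0.303   1.7878 -0.0002  1.6554 -0.7659] F [ 1.3106 -1.5995  1.0159] open 0.09282712890472998 0.0
yaw 135.57694180866463 zaxis [ 0.0014 -0.0002 -1.    ]
d [0.0023 0.0069 0.0001] rv [ 0.0006  0.0014 -0.4716]
```

>>> move_arm --deltas '[0.002,0.006,0,0,0,-0.47,1,0.002,0.006,0,0,0,-0.47,1,0.002,0.006,0,0,0,-0.47,1,0.002,0.006,0,0,0,-0.47,1,0.002,0.006,0,0,0,-0.47,1]'

```text
t: 3.58
tool_pos: [0.4476, 0.0677, 0.2897]
orientation: [0.491, 3.103, 0.0]
force: [-0.5, -0.0, 0.0]
opening: 0.0932
gripper_force: 0.0
```

```bash
python3 go.py .4485 .0708 .197 162.6
```

```text
t 3.575 pos [0.4476 0.0677 0.2897] q [ 0.0368 -0.2937  1.781   0.      1.6542 -1.2198] F [-0.5485 -0.0202  0.0081] open 0.09322808929912478 0.0
yaw 161.99925396454032 zaxis [ 0.0001  0.     -1.    ]
d [0.0001 0.0032 0.0927] rv [ 0.0001  0.0001 -0.0105]
```

>>> move_arm --deltas '[0,0.003,0.03,0,0,-0.01,1,0,0.003,0.06,0,0,-0.01,1,0,0.003,0.08,0,0,-0.01,1,0,0.003,0.093,0,0,-0.01,1,0,0.003,0.093,0,0,-0.01,1,0,0.003,0.093,0,0,-0.01,1]'

```text
t: 4.32
tool_pos: [0.4491, 0.0706, 0.1977]
orientation: [0.473, 3.104, 0.0]
force: [0.1, 0.1, -0.3]
opening: 0.0934
gripper_force: 0.0
```

```bash
python3 go.py .4485 .0708 .197 162.6
```

```text
t 4.325 pos [0.4491 0.0706 0.1977] q [ 0.0431 -0.2588  1.9191  0.      1.48   -1.2254] F [ 0.056   0.1481 -0.3346] open 0.09336464903861141 0.0
yaw 162.6806514238029 zaxis [ 0.0014  0.0001 -1.    ]
d [ 0.0006 -0.      0.0007] rv [0.0005 0.0013 0.0014]
```

Close with a firm grip.

>>> move_arm --deltas '[0,0,0,0,0,0,0.3,0,0,0,0,0,0,0.3,0,0,0,0,0,0,0.3,0,0,0,0,0,0,0.3,0,0,0,0,0,0,0.3,0,0,0,0,0,0,0.3]' --squeeze 30

```text
t: 5.08
tool_pos: [0.4485, 0.0706, 0.1966]
orientation: [-0.472, -3.106, 0.0]
force: [-0.2, -0.7, 0.8]
opening: 0.0372
gripper_force: 0.2
```

```bash
python3 go.py .4485 .0708 .197 162.6
```

```text
t 5.075 pos [0.4485 0.0706 0.1966] q [ 0.0432 -0.2583  1.9206 -0.0001  1.4794 -1.2257] F [-0.2354 -0.7191  0.8151] open 0.03723129603827815 0.21582501009106636
yaw 162.70613243785107 zaxis [-0.0001 -0.0001 -1.    ]
d [ 0.0001  0.0002 -0.0004] rv [-0.0001 -0.      0.0019]
```

>>> move_arm --deltas '[0,0,0,0,0,0,0.1,0,0,0,0,0,0,0.1,0,0,0,0,0,0,0.1]' --squeeze 40

```text
t: 5.45
tool_pos: [0.4485, 0.0706, 0.1966]
orientation: [-0.472, -3.106, 0.0]
force: [0.2, -0.3, 0.1]
opening: 0.0356
gripper_force: 40.0
```

```bash
python3 go.py .4485 .0708 .197 162.6
```

```text
t 5.45 pos [0.4485 0.0706 0.1966] q [ 0.0432 -0.2583  1.9206 -0.      1.4794 -1.2258] F [ 0.2424 -0.3412  0.1124] open 0.03562703310001813 39.98624503612518
yaw 162.70634467665104 zaxis [-0. -0. -1.]
d [ 0.0001  0.0002 -0.0004] rv [-0.0001 -0.      0.0019]
```

>>> move_arm --deltas '[0,0,-0.001,0,0,0,0.1,-0.004,0,-0.001,0,0,0,0.1,-0.008,0,-0.001,0,0,0,0.1,-0.0125,0,-0.001,0,0,0,0.1,-0.0125,0,-0.001,0,0,0,0.1,-0.0125,0,-0.001,0,0,0,0.1]'

```text
t: 6.2
tool_pos: [0.4604, 0.0669, 0.1975]
orientation: [-0.472, -3.105, 0.0]
force: [-0.4, -1.0, -0.3]
opening: 0.0357
gripper_force: 40.0
```

```bash
python3 go.py .4604 .0669 .197 162.7
```

```text
t 6.2 pos [0.4604 0.0669 0.1975] q [ 0.034  -0.2254  1.8913  0.      1.476  -1.2348] F [-0.3543 -0.9811 -0.2985] open 0.0357440399798644 39.985802471637726
yaw 162.70207988478037 zaxis [-0.0004  0.     -1.    ]
d [-0.     -0.      0.0005] rv [-0.0001 -0.0004  0.    ]
```

Moved freely. Lift 70 mm.

>>> move_arm --deltas '[0,0,-0.006,0,0,0,0.1,0,0,-0.014,0,0,0,0.1,0,0,-0.03,0,0,0,0.1,0,0,-0.05,0,0,0,0.1,0,0,-0.07,0,0,0,0.1,0,0,-0.07,0,0,0,0.1,0,0,-0.07,0,0,0,0.1]'

```text
t: 7.08
tool_pos: [0.4604, 0.0669, 0.2674]
orientation: [-0.472, -3.106, 0.0]
force: [0.3, 0.4, -1.4]
opening: 0.036
gripper_force: 40.0
```

```bash
python3 go.py .4604 .0669 .197 162.7; python3 - <<'E'
from h import *
im,d=robot.read_camera("side");cv2.imwrite("pics/s1.png",cv2.resize(im[90:240,150:350,::-1],(800,600)))
im,d=robot.read_camera("top")
import fit;fit.fit(im,d,.198+.0704)
E
```

```text
t 7.075 pos [0.4604 0.0669 0.2674] q [ 0.0341 -0.254   1.7886  0.      1.6072 -1.2349] F [ 0.2514  0.4032 -1.4069] open 0.036019034889932335 39.98589746654034
yaw 162.70821445021883 zaxis [-0.0002 -0.     -1.    ]
d [-0.     -0.      0.0704] rv [-0.0001 -0.0002  0.0001]
paddle disc 15 [0.3827 0.0788 0.2864] extent [0.0179 0.0072 0.    ]fit.py:17: RuntimeWarning: Mean of empty slice.
  c=W.mean(0);u=np.linalg.svd((W-c)[:,:2],full_matrices=False)[2][0];u*=np.sign(u@(pc-c)[:2])
  ret = um.true_divide(
Traceback (most recent call last):
  File "fit.py", line 17, in fit
    c=W.mean(0);u=np.linalg.svd((W-c)[:,:2],full_matrices=False)[2][0];u*=np.sign(u@(pc-c)[:2])
                  ~~~~~~~~~~~~~~~~~~~~~~~~~~~~~~~~~~~~~~~~~~~~~~~~~^^^
IndexError: index 0 is out of bounds for axis 0 with size 0
```

View pics/s1.png

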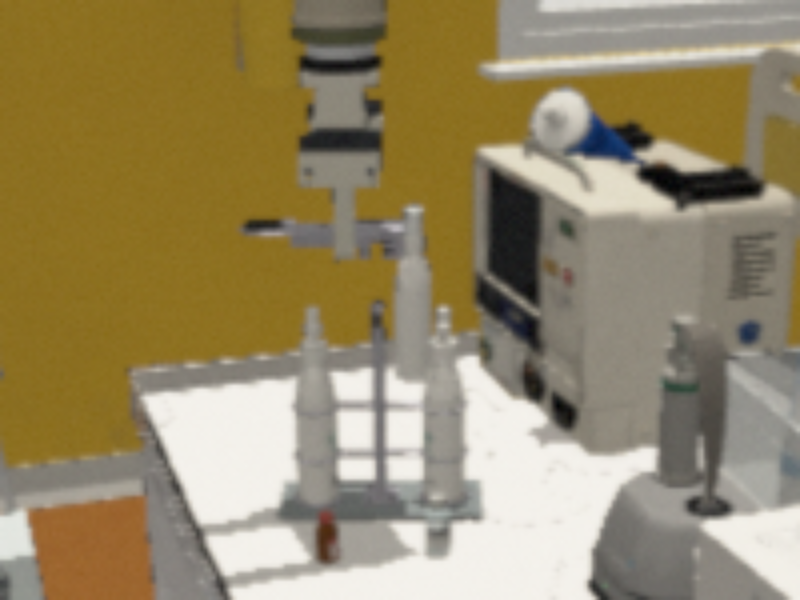

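>>> move_arm --deltas '[-0.006,0,0,0,0,0.17,0.1,-0.012,0,0,0,0,0.35,0.1,-0.018,0,0,0,0,0.52,0.1,-0.024,0,0,0,0,0.7,0.1,-0.03,0,0,0,0,0.87,0.1,-0.036,0,0,0,0,1.05,0.1,-0.042,0,0,0,0,1.22,0.1,-0.048,0,0,0,0,1.4,0.1,-0.0545,0,0,0,0,1.5708,0.1,-0.0545,0,0,0,0,1.5708,0.1]'

```text
t: 8.43
tool_pos: [0.5122, 0.0506, 0.2666]
orientation: [-2.529, -1.863, 0.002]
force: [-1.2, 0.0, -0.9]
opening: 0.0357
gripper_force: 40.0
```

>>> move_arm --deltas '[0,0,0,0,0,0.17,0.1,0,0,0,0,0,0.35,0.1,0,0,0,0,0,0.52,0.1,0,0,0,0,0,0.7,0.1,0,0,0,0,0,0.87,0.1,0,0,0,0,0,1.05,0.1,0,0,0,0,0,1.22,0.1,0,0,0,0,0,1.4,0.1,0,0,0,0,0,1.5708,0.1,0,0,0,0,0,1.5708,0.1,0,0,0,0,0,1.5708,0.1]'

```text
t: 9.8
tool_pos: [0.5123, 0.0508, 0.2674]
orientation: [3.107, -0.463, -0.001]
force: [-0.0, -0.1, -1.3]
opening: 0.0356
gripper_force: 40.0
```

```bash
python3 go.py .5126 .0506 .1975 -17.3; python3 - <<'E'
from h import *
im,d=robot.read_camera("side");a=cv2.resize(im[100:220,190:290,::-1],(400,480),interpolation=2)
im,d=robot.read_camera("top");b=cv2.resize(im[150:250,190:290,::-1],(400,480),interpolation=2)
cv2.imwrite("pics/s2.png",np.hstack([a,b]))
E
```

```text
t 9.8 pos [0.5123 0.0508 0.2674] q [-0.0008 -0.1142  1.6658  0.      1.5905  1.866 ] F [-0.017  -0.1243 -1.306 ] open 0.03560413503620154 39.985798224806786
yaw -16.960558468867557 zaxis [-0.0005  0.     -1.    ]
d [0.0004 0.0001 0.0699] rv [0.0001 0.0005 0.0059]
```

View pics/s2.png

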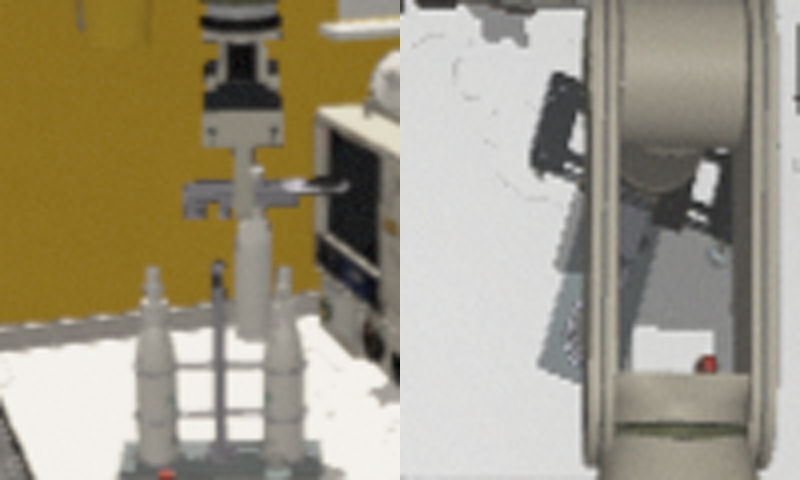

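```bash
python3 - <<'E'
from h import *
np.set_printoptions(precision=2,suppress=True)
m=robot.camera_model("side");K,R,t=map(np.array,(m["K"],m["R"],m["t"]))
pr=lambda X:(lambda p:p[:2]/p[2])(K@(R@np.array(X)+t))
sh=lambda uv:((uv-[190,100])*4+1.5)
v=np.array([.9548,-.2974]);n=np.array([-.2974,-.9548]);T=np.array([.5123,.0508]);H=T-.04*v
P=np.array([.4867,.0587]);F=np.array([.5452,.0401])
L=lambda x,y,z:[*(H+x*v+y*n),.198+.0708+z]
for nm,X in dict(hub_end_near=L(-.014,.018,.0),entry_lo=L(.006,.018,-.012),entry_hi=L(.019,.018,-.012),cheek_end=L(.028,.018,-.012),pad_end=L(.141,0,.015),pinhead=[*(P+.0195*n),.198],posttop=[*P,.206],full=[*F,.204],empty=[*(P-.062*v),.204],tool=[*T,.19]).items():
    print(nm,pr(X),sh(pr(X)))
im,d=robot.read_camera("side")
cv2.imwrite("pics/s3.png",cv2.resize(im[125:175,225:285,::-1],(720,600),interpolation=2))
E
```

```text
hub_end_near [235.5  151.46] [183.5  207.34]
entry_lo [240.97 154.52] [205.36 219.56]
entry_hi [244.46 154.47] [219.35 219.39]
cheek_end [246.89 154.44] [229.04 219.26]
pad_end [277.06 145.76] [349.75 184.54]
pinhead [243.2  169.68] [214.31 280.21]
posttop [243.24 166.08] [214.47 265.84]
full [259.39 166.41] [279.06 267.15]
empty [226.96 166.79] [149.33 268.66]
tool [250.34 169.99] [242.87 281.47]
```

View pics/s3.png

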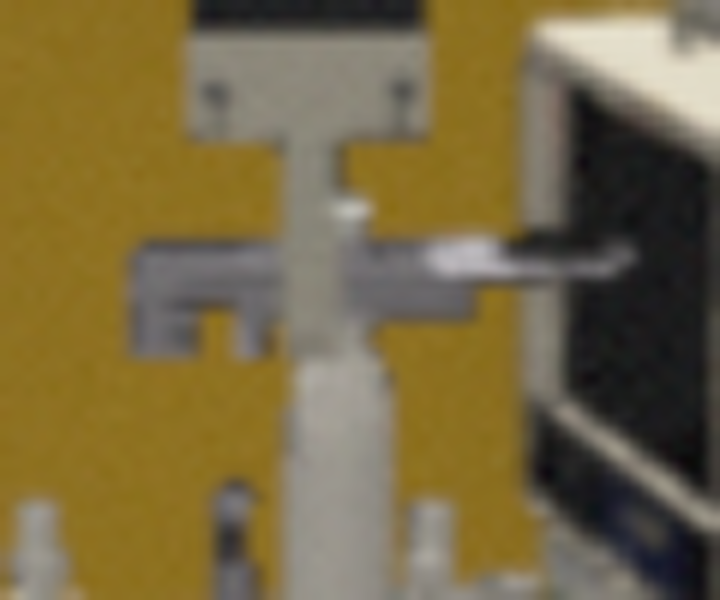

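```bash
python3 - <<'E'
from h import *
np.set_printoptions(precision=0,suppress=True,linewidth=200)
im=np.mean([robot.read_camera("side")[0].astype(float) for _ in range(3)],0)
b=im[...,2]  # blue: wall is low, metal high
print("cols",np.arange(233,252))
for r in list(range(149,157))+list(range(163,182,2)): print(r,b[r,233:252])
print("bottles",np.arange(221,233),np.arange(254,266))
for r in (167,169,172): print(r,b[r,221:233],b[r,254:266])
E
```

```text
cols [233 234 235 236 237 238 239 240 241 242 243 244 245 246 247 248 249 250 251]
149 [ 32.  38.  74. 108. 108. 106.  99.  97.  98.  96.  98. 100. 108. 107. 108. 112. 119. 120. 121.]
150 [ 33.  36.  61.  94. 109. 102.  84.  77.  68.  59.  60.  84. 107. 106. 106. 109. 119. 120. 119.]
151 [ 33.  36.  59.  91. 108. 109. 103.  96.  73.  41.  44.  80. 111. 105.  93.  96. 118. 120. 120.]
152 [ 34.  36.  61.  91. 109. 102.  78.  66.  53.  34.  38.  84. 112.  98.  71.  82. 115. 119. 119.]
153 [ 33.  37.  59.  94. 106. 105.  92.  80.  57.  36.  39.  75. 104.  86.  56.  77. 109. 114. 115.]
154 [ 31.  34.  58.  88.  99.  98.  95.  87.  65.  38.  35.  51.  67.  62.  41.  66. 100. 115. 122.]
155 [ 30.  33.  35.  43.  45.  47.  45.  42.  38.  34.  35.  33.  36.  38.  34.  47.  91. 137. 151.]
156 [ 31.  33.  33.  32.  31.  34.  34.  32.  34.  35.  32.  32.  32.  31.  30.  46. 106. 154. 155.]
163 [ 35.  33.  32.  34.  34.  31.  32.  33.  32.  35.  32.  32.  34.  33.  41.  87. 129. 137. 142.]
165 [ 34.  34.  32.  33.  29.  33.  31.  34.  31.  43.  60.  67.  60.  38.  42.  89. 131. 139. 140.]
167 [ 3
[... 592 characters left out ...]
 141.]
179 [121. 120. 120. 121. 119. 121. 120. 120. 119. 119. 114. 110. 108. 109. 121. 124. 132. 138. 141.]
181 [120. 119. 121. 119. 123. 127. 130. 136. 141. 138. 119. 110. 119. 138. 157. 160. 151. 140. 141.]
bottles [221 222 223 224 225 226 227 228 229 230 231 232] [254 255 256 257 258 259 260 261 262 263 264 265]
167 [ 32.  33.  32.  33.  41.  88. 132. 135. 106.  49.  34.  34.] [140. 134. 129. 105.  66. 104. 137. 136. 104.  47.  31.  32.]
169 [ 30.  31.  30.  34.  44.  94. 136. 133. 107.  48.  31.  33.] [139. 134. 128. 104.  78. 114. 138. 133. 107.  47.  34.  30.]
172 [ 29.  33.  32.  38.  77. 117. 136. 137. 125.  98.  45.  30.] [136. 134. 128. 106.  94. 132. 137. 132. 105.  52.  48.  62.]
```

>>> move_arm --deltas '[0.0036,0,0.015,0,0,0.006,0.1,0.0036,0,0.03,0,0,0.006,0.1,0.0036,0,0.045,0,0,0.006,0.1,0.0036,0,0.053,0,0,0.006,0.1,0.0036,0,0.053,0,0,0.006,0.1,0.0036,0,0.056,0,0,0.006,0.1,0.0036,0,0.058,0,0,0.006,0.1,0.0036,0,0.06,0,0,0.006,0.1,0.0036,0,0.06,0,0,0.006,0.1]'

```text
t: 11.22
tool_pos: [0.516, 0.0497, 0.2076]
orientation: [-3.104, 0.482, -0.0]
force: [1.0, -0.9, -1.3]
opening: 0.0354
gripper_force: 40.0
```

```bash
python3 go.py .5162 .0495 .1975 -17.3
```

```text
t 11.225 pos [0.516  0.0497 0.2076] q [-0.003  -0.0804  1.7428 -0.      1.4792  1.8757] F [ 1.0306 -0.9127 -1.2603] open 0.03538677140422877 39.98647727072239
yaw -17.637956401460627 zaxis [ 0.0001 -0.     -1.    ]
d [0.0003 0.0001 0.0101] rv [-0.     -0.0001 -0.0059]
```

>>> move_arm --deltas '[0,0,0.003,0,0,-0.005,0.1,0,0,0.006,0,0,-0.005,0.1,0,0,0.008,0,0,-0.005,0.1,0,0,0.01,0,0,-0.005,0.1,0,0,0.01,0,0,-0.005,0.1]'

```text
t: 11.85
tool_pos: [0.5158, 0.0495, 0.1973]
orientation: [3.105, -0.474, -0.001]
force: [-0.0, -2.0, -1.1]
opening: 0.0358
gripper_force: 40.0
```

```bash
python3 go.py .5282 .0458 .1975 -17.3
```

```text
t 11.85 pos [0.5158 0.0495 0.1973] q [-0.0031 -0.0743  1.7558 -0.0004  1.4606  1.8706] F [-0.0262 -2.013  -1.1018] open 0.03580380896121047 39.98199999332428
yaw -17.354675787923153 zaxis [-0.0005 -0.0004 -1.    ]
d [ 0.013  -0.0002 -0.0002] rv [ 0.0005  0.0004 -0.001 ]
```

Seated in the entry. Draw along +x, a little beyond 12.5 mm, in small steps.

>>> move_arm --deltas '[0.004,0,0,0,0,0,0.1,0.008,0,0,0,0,0,0.1,0.011,0,0,0,0,0,0.1,0.012,0,0,0,0,0,0.1,0.012,0,0,0,0,0,0.1]'

```text
t: 12.48
tool_pos: [0.5275, 0.0458, 0.1976]
orientation: [3.105, -0.474, -0.0]
force: [-2.0, -3.5, -1.7]
opening: 0.0356
gripper_force: 40.0
```

```bash
python3 go.py .5282 .0458 .1975 -17.3
```

```text
t 12.475 pos [0.5275 0.0458 0.1976] q [-0.0099 -0.0436  1.7259 -0.0004  1.4593  1.8639] F [-1.9551 -3.5013 -1.732 ] open 0.035590912702962725 39.97729942202568
yaw -17.357598378441303 zaxis [-0.0001 -0.0004 -1.    ]
d [ 0.0007 -0.0002  0.0001] rv [ 0.0004  0.     -0.001 ]
```

>>> move_arm --deltas '[0.001,0,0,0,0,0,0.1,0.002,0,0,0,0,0,0.1,0.002,0,0,0,0,0,0.1]'

```text
t: 12.85
tool_pos: [0.5284, 0.0456, 0.1973]
orientation: [3.105, -0.474, -0.004]
force: [-6.8, -2.6, -0.3]
opening: 0.0354
gripper_force: 40.0
```

```bash
python3 go.py .5282 .0458 .1975 -17.3
```

```text
t 12.85 pos [0.5284 0.0456 0.1973] q [-0.0107 -0.0388  1.7218  0.0001  1.4609  1.8628] F [-6.7582 -2.63   -0.2641] open 0.035427353207985686 39.97745834290981
yaw -17.341324603877517 zaxis [-0.0023  0.0001 -1.    ]
d [-0.0002 -0.0001 -0.0002] rv [ 0.0006  0.0023 -0.0007]
```

>>> move_arm --deltas '[-0.0006,0,0.0007,0,0,0,0.1,-0.0006,0,0.0007,0,0,0,0.1,-0.0006,0,0.0007,0,0,0,0.65,-0.0006,0,0.0007,0,0,0,0.65,-0.0006,0,0.0007,0,0,0,0.65,-0.0006,0,0.0007,0,0,0,0.65]'

```text
t: 13.6
tool_pos: [0.5289, 0.0458, 0.197]
orientation: [-3.105, 0.474, -0.0]
force: [0.1, 0.1, -0.2]
opening: 0.06
gripper_force: 0.0
```

```bash
python3 go.py .5282 .0458 .27 -17.3;python3 - <<'E'
from h import *
im,d=robot.read_camera("side")
cv2.imwrite("pics/s4.png",cv2.resize(im[140:190,220:280,::-1],(720,600),interpolation=2))
E
```

```text
t 13.6 pos [0.5289 0.0458 0.197 ] q [-0.0103 -0.0399  1.7233  0.0002  1.4578  1.8632] F [ 0.1388  0.1232 -0.1765] open 0.059979119651802845 0.0
yaw -17.34368681881155 zaxis [ 0.0003  0.0002 -1.    ]
d [-0.0006  0.0002 -0.073 ] rv [-0.0002 -0.0002 -0.0008]
```

View pics/s4.png

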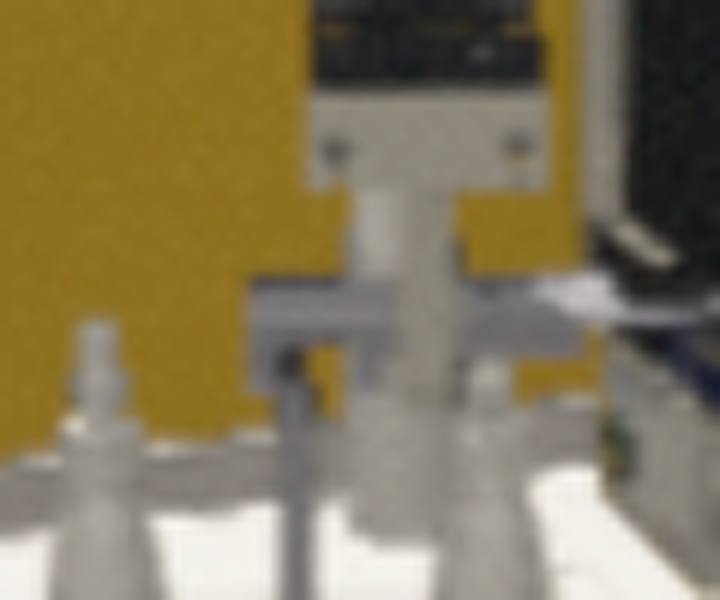

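>>> move_arm --deltas '[0,0,-0.02,0,0,0,0.65,0,0,-0.05,0,0,0,0.5,0.04,0,-0.063,0,0,0,0,0.076,0,-0.063,0,0,0,0,0.076,0,-0.063,0,0,0,0,0.076,0,-0.063,0,0,0,0,0.076,0,-0.063,0,0,0,0,0.076,0,-0.063,0,0,0,0]' --squeeze 10

```text
t: 14.65
tool_pos: [0.6008, 0.0233, 0.2605]
orientation: [-3.106, 0.473, -0.001]
force: [-0.6, -0.3, 0.8]
opening: 0.0006
gripper_force: 0.0
```

```bash
python3 go.py .601 .0231 .228 -17.3;python3 - <<'E'
from h import *
im,d=robot.read_camera("top");P=cloud("top",d).reshape(-1,3)
im,e=robot.read_camera("side");P=np.r_[P,cloud("side",e).reshape(-1,3)]
for x in np.arange(.6,.85,.03):
    print(round(x,2),[int(1e3*P[k,2].max()) if k.any() else -1 for y in np.arange(-.12,.2,.04) for k in [(abs(P[:,0]-x)<.015)&(abs(P[:,1]-y)<.02)&(P[:,2]<.6)]])
E
```

```text
t 14.65 pos [0.6008 0.0233 0.2605] q [-0.0465  0.1224  1.441   0.0001  1.5777  1.8267] F [-0.5743 -0.3056  0.8117] open 0.0005635036013150282 0.0
yaw -17.328164356882723 zaxis [ 0.0005  0.     -1.    ]
d [0.0002 0.0002 0.0325] rv [-0.0002 -0.0005 -0.0005]
0.6 [3, 378, 599, 575, 405, 380, 382, 12]
0.63 [2, 8, 598, 577, 432, 382, 382, 7]
0.66 [-598, 5, 4, 3, 8, 381, 378, 14]
0.69 [-1, 7, 4, 3, 10, 282, 266, 282]
0.72 [12, 8, -1, 3, 6, 283, 280, 356]
0.75 [-596, -1, -1, -1, 7, 279, 292, 362]
0.78 [-596, -1, -1, -1, 285, 275, 305, 298]
0.81 [123, 120, 120, -1, 296, 304, 313, 301]
0.84 [117, 127, 123, 122, 120, 294, 294, 290]
```

>>> move_arm --deltas '[0,0,0.015,0,0,0,0,0,0,0.029,0,0,0,0,0,0,0.033,0,0,0,0,0,0,0.036,0,0,0,0,0,0,0.039,0,0,0,0,0,0,0.041,0,0,0,0,0,0,0.041,0,0,0,0]'

```text
t: 15.62
tool_pos: [0.6015, 0.023, 0.2194]
orientation: [-3.106, 0.474, -0.001]
force: [-0.6, 0.2, 2.4]
opening: 0.0006
gripper_force: 1.3
```

```bash
python3 go.py
```

```text
t 15.625 pos [0.6015 0.023  0.2194] q [-0.0469  0.1395  1.4969 -0.      1.5043  1.8266] F [-0.6136  0.1966  2.3639] open 0.0005699991214665396 1.3146222289560683
yaw -17.345626673225883 zaxis [ 0.0008 -0.0001 -1.    ]
```

>>> move_arm --deltas '[0,0,0.001,0,0,0,0,0,0,0.002,0,0,0,0,0,0,0.003,0,0,0,0,0,0,0.003,0,0,0,0]'

```text
t: 16.12
tool_pos: [0.6017, 0.023, 0.2169]
orientation: [-3.106, 0.474, -0.002]
force: [-1.2, -0.1, 7.4]
opening: 0.0001
gripper_force: 3.8
```

>>> move_arm --deltas '[0,0,0.001,0,0,0,0,0,0,0.0015,0,0,0,0,0,0,0.0015,0,0,0,0]'

```text
t: 16.5
tool_pos: [0.6019, 0.023, 0.2165]
orientation: [-3.105, 0.474, -0.004]
force: [-3.6, 0.1, 14.1]
opening: 0.0003
gripper_force: 6.3
```

>>> move_arm --deltas '[0,0,0,0,0,0,0,0,0,-0.002,0,0,0,0,0,0,-0.005,0,0,0,0,0,0,-0.009,0,0,0,0,0,0,-0.014,0,0,0,0,0,0,-0.03,0,0,0,0,0,0,-0.08,0,0,0,0,0,0,-0.12,0,0,0,0,0,0,-0.12,0,0,0,0,0,0,-0.12,0,0,0,0]'

```text
t: 17.75
tool_pos: [0.6012, 0.023, 0.3344]
orientation: [3.106, -0.474, 0.0]
force: [-0.4, 0.6, -0.6]
opening: 0.0006
gripper_force: 0.0
```

```bash
python3 go.py;python3 - <<'E'
from h import *
im,d=robot.read_camera("side")
cv2.imwrite("pics/s5.png",cv2.resize(im[140:190,220:280,::-1],(720,600),interpolation=2))
E
```

```text
t 17.75 pos [0.6012 0.023  0.3344] q [-0.047   0.1165  1.3143 -0.      1.7107  1.8267] F [-0.4297  0.561  -0.5684] open 0.00064288085999563 0.0
yaw -17.352938874978747 zaxis [ 0. -0. -1.]
```

View pics/s5.png

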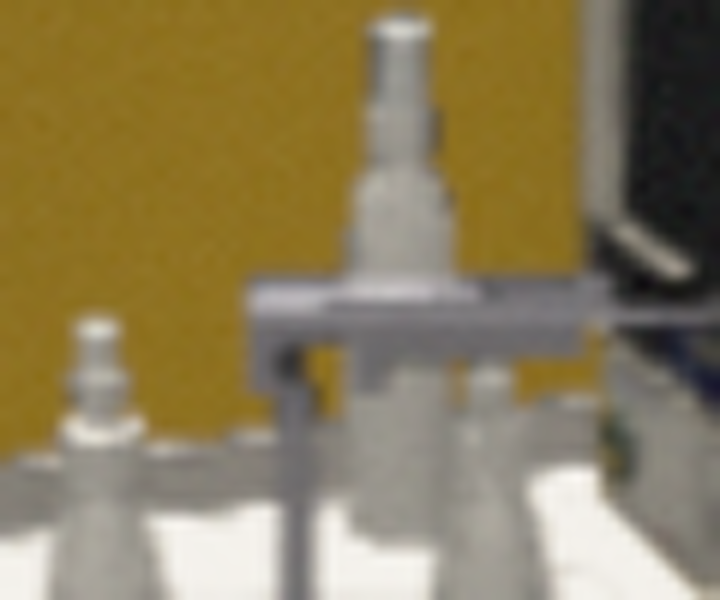

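The lever is level and home: the pin sits at (290,360) at the pocket's end, and the pad rests on the full bottle's pump at (490,370). The gripper is clear.

```bash
python3 -c "
from plant import robot
print(robot.close_job())"
```

```text
the job is handed in; nothing more can be done
None
```

The lever is turned end for end and home on the pin over the full bottle; I pressed its paddle about 10 mm to a firm stop (14 N), let go, and handed the job in at about 18 s (no verdict was returned).

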